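Pin the strut of a tilting support and fit its hairpin clip

TASK

The strut of the tilting support in this conservation lab is only part pinned: push the bent-handled steel pin fully home through the fork, then take the larger hairpin clip out of the foam block and slide its straight leg down through the cross hole in the pin's far end until the shank has snapped into the loop of the clip and the clip is fully home, and let go. Feel the leg into the hole and press gently, never with more than about 2 kg of force on the pin, the clip or the support, and leave the small clip and everything else on the table where it is.

Things in the scene. Friction and masses are not known exactly. Their poses are not given: they have to be found in the camera images.
- cradle: Tilting support, fixed: grey steel spine 60 mm wide, 25 mm high, with cross feet and an upright fork. Origin on the table under the middle of the fork; x level along the pin, from its bent handle to its drilled end; z up. Pin axis 85 mm up. The fork with its strut eye and washers spans x = -29 to +29 mm; its round tops reach 18 mm above the pin axis.
- strut_top (a point): Upper end of the aluminium strut (28 mm thick at most), which rises from the fork's eye at 38 degrees towards the cradle's +y. From here a plywood and foam board, 240 x 340 mm, carrying a dark hand wheel, slopes down to a hinge at y = +0.45 m; its highest edge is about 0.26 m above the table.
- pin_hole (a point): Centre of the cross hole, on the pin's axis; moves with the pin, 44 mm from the cradle's origin along x when home. Axes are the cradle's: they do not show the pin's roll. The shank is a 20 mm round bar, the hole 7 mm wide right through it its edge broken by 0.5 to 1 mm; the pin ends 12 mm beyond. Room for the leg below.
- pin_top (a point): Point 10 mm straight above pin_hole. The pin turns stiffly (0.02 N m) and starts rolled by up to 0.95 rad either way (the handle hangs straight down when the hole is upright), so the hole's mouth lies up to 8.2 mm to one side or the other (cradle y), unmeasured: elsewhere the shank is solid. A leg a few mm in the mouth drags it along when moved sideways, turning the pin.
- pin_elbow (a point): Outermost point of the bend of the pin's handle, on the pin's axis, 102 mm behind pin_hole: the place to push, towards the cradle's +x. The handle, a 16 mm round bar, bends there and hangs down 50 mm; ahead of it a 31 mm shoulder 4 mm thick meets the near washer when the pin is home.
- pin_slide (a joint): How far the pin has been pushed in, m: 0 to 0.012 at the start, 0.036 fully home (shoulder on the washer, a hard stop; hole centre 15 mm clear of the far washer). Slides with about 2.5 N of friction.
- foam_block: Black foam block, 100 x 74 mm and 55 mm high, fixed. Origin under its centre. Two slots (47 mm deep for the straight leg, 28 mm for the sprung one), 6.5 mm along its x and 24 mm along its y, at x = -27 and +27 mm, each hold one clip standing legs down; which is in which varies.
- clip: The larger hairpin clip: 5 mm steel wire, 108 mm long, 29 mm wide, about 60 g, loop up in a slot, leaning a degree or two (it keeps its lean in the hand). Wire in its x-z plane, z up to the loop. Origin on the straight leg's axis where the loop begins; the leg runs down from there to a square-cut end, 4.6 mm across, at z = -66 mm. The sprung leg is on the +x side; it may go to either side of the pin.
- clip_grip (a point): Where to grip, across x: middle of the clip's loop, at x = 12, z = 16 mm of the clip. The loop's two straight sides, 29 mm apart outside, run from z = 4 to z = 28 mm; its round top is at z = 42 mm. When the clip is home, fingertips below z = 3 mm of the clip would touch the fork or the shank.
- clip_pinch (a point): Where the sprung leg is pinched in, (8, 0, -29.5) mm of the clip. That leg starts at (7, -5.5) mm (x, z), bulges to x = 12.5 at z = -17 (this loop hugs the shank), then pinch, then flares to (16, -45). It springs about its start at 0.5 N m/rad: the pinch snaps over the shank at a push of roughly 6 to 10 N; the wire at z = -6 then stops hard on it.
- clip_seat (a point): Point on the straight leg's axis 17 mm below the clip's origin: lies on the pin's axis, at pin_hole, when the clip is fully home.
- clip_tip (a point): Lower end of the clip's straight leg, 66 mm below the clip's origin.
- small_clip: Spare hairpin clip, 79 mm long, of 3.6 mm wire, in the other slot of the foam block: leave it. Origin as for the larger clip.
- tape_roll: Roll of amber tape, 86 mm across, 25 mm high, bystander.
- jar: Glass jar, 56 mm across, 85 mm high, bystander.
- brush: Brush lying on the table, bystander.
- wrench: Wrench lying on the table, bystander.
- weight: Brass weight, 60 mm across, 60 mm high, bystander.
- beaker: Glass beaker, 72 mm across, 90 mm high, bystander.
- tweezers: Steel tweezers, 120 mm long, lying on the table, bystander.

How it is judged:
On the way:
1. the pin is pushed fully home (value of joint pin_slide above 0.0335 m), for 0.2 s.
At the end, for the whole second after the job is handed in: Pin home (within 2.5 mm of its stop). Larger clip released, at rest, its straight leg through the cross hole with the tip over 35 mm below the pin axis; clip_seat within 3.5 mm of pin_hole, wire plane square to the pin within 0.25 rad (value of joint pin_slide above 0.0335 m and distance between clip_seat and pin_hole below 0.0035 m and z of clip_tip in the frame of pin_hole below -0.035 m and angle between the y axis of clip and the x axis of pin_hole, either way round below 0.25 rad and linear speed of clip below 0.02 m/s and contact force between the fingers and clip below 0.1 N); the robot touches nothing.
It fails at once if the clip is pressed on the pin or the support with more than 25 N (contact force between clip and cradle above 25 N).
It fails at once if the robot presses on the support or its pin with more than 25 N (contact force between the arm and cradle above 25 N).
It fails at once if the fingers press on the support or its pin with more than 25 N (contact force between the fingers and cradle above 25 N).
It fails at once if the small clip or another bystander is moved by more than 20 mm (distance of any of small_clip, tape_roll, jar, brush, wrench, weight, beaker, tweezers from where it was at the start of the episode above 0.02 m).
It also fails if it takes over 72 s, if anything falls off the work surface, if the arm or the gripper's body presses on something with over 40 N, if the wrist force passes 120 N, or if a joint passes its speed limit or range.

ROBOT

A 6-joint arm with a two-finger parallel gripper is mounted at the origin on the work surface. World frame = base frame: x ahead of the robot, y to its left, z up, the work surface at z = 0. Lengths are in m, angles in rad, forces in N, time in s.
With the tool pointing down it reaches from about 0.3 to 0.95 m from the base axis. Payload 3.1 kg.
Tool frame: the origin (TCP) lies midway between the tips of the shut fingers; the grasp point (between the pads) lies 19 mm behind it; z points along the fingers, y is the direction in which the jaws open and shut (so a half turn about z gives the same grasp; the last joint's range is limited). The gripper opens to 85 mm and grips with 20 to 120 N. Pads are 22 mm wide; open, the fingers measure 114 mm over their backs; the gripper's body (76 mm by 85 mm) begins 54 mm behind the grasp point. The pads swing forward as they close: fully open they stand 13 mm farther back than shut.
Start: joints at [-1.262, 0.308, 1.634, -0, 1.2, -0.07], TCP at [0.231, -0.581, 0.231] pointing down, gripper open.
Joint ranges: [-3.06, 3.06], [-0.79, 1.96], [0.05, 2.63], [-1.19, 4.34], [0.05, 2.64], [-2.94, 2.94]. Speed limits (rad/s): [2.79, 2.79, 3.14, 3.14, 3.14, 3.14].

INTERFACE

Orientations are given as a 3x3 rotation matrix whose columns are the frame's x, y, z axes.
In Python, from cell import observe, capture, sign_off gives the robot as it stands.
- The arm moves only by the shell command python3 -m pendant 'ROWS' [OPENING] [FORCE]. ROWS is JSON, a list that holds one entry, the list of rows, each a list of 6 numbers: the shift along the tool's x, y, z in mm, then the turn, a rotation vector about the tool's x, y, z in degrees. A call has 1 to 10 rows; each row shifts and turns the pose as measured when the row begins, along the tool's axes as they then stand; what a row does not reach is not made up. A row lasts 1/12 s, in which the tool goes at most 41.7 mm and 7.16 degrees, less where a joint would pass 70% of its speed; a pose out of reach is approached as far as the arm can. A call is refused whole if a number of a shift passes 41.7 or a number of a turn 7.16, either way. A call with a gripper value outside its range is refused whole. OPENING is the finger opening in mm, from 0 to 85.4, set as the call begins (- or left out, the last holds). The fingers move at their own pace and stop on an object; FORCE is the grip in N (left out, the last holds). Time passes only in rows, so rows that do not move let the fingers close. It gives the time, the measured TCP pose, the force and the opening at its end, in the units of the state.
- observe(): the state, without advancing time (a new reading comes with each control period).
- capture(name): name is "side" or "top" or "wrist"; returns a dict with "pixels" (400x640x3 uint8, red, green, blue), "z_map" (400x640 float32, m along the optical axis (not along the pixel's ray), 0 where there is no reading), "mtx" (3x3 intrinsics, pixels), "eye" and "rotation" of the camera in the world; the wrist camera has in their place "hand_eye" (4x4, takes a point from camera to tool coordinates, whose origin is the TCP and whose axes are the flange's). Camera axes: x right, y down, z forward; pixel columns grow to the right and rows downward; lengths in m; the calibration is good to about 2 mm. A picture is of the moment at which its call begins: read the wrist's pose just before it.
- sign_off(): hands the job in, once; it reports no verdict.
The state is a dict: "time": time; "qpos": joint angles; "qvel": joint speeds; "joint_torque": joint torques, N m; "position": TCP position; "tool_rot": TCP orientation; "contact_force": force on the tool from outside, world axes, zero at the start; "ft_torque": the same for the moment, N m; "grip_width": finger opening in m.
Only numpy, scipy, OpenCV 4.12 (cv2) and the standard library are available. Lean on these libraries where they do the work, as an engineer would, in place of code of your own. Each camera call takes 0.05 s, during which the arm holds its last target. There are 200 camera calls.

## Working session

There is one attempt and no reset: what is moved stays moved. The work goes in short steps, Python scripts to look and compute and a shell command to move; the robot and the scene stay as the last step left them, time stands still between calls to the robot, and variables do not carry over. Pictures are saved under pics/ and viewed, on a budget of 10 in all, crops included, one or two more only if the job needs it, and the job is handed in when it is done.

```bash
ls; mkdir -p pics; cat > h.py <<'E'
import numpy as np, cv2
from cell import observe, capture
def cam(n):
    s=observe(); c=capture(n)
    if 'hand_eye' in c:
        T=np.eye(4);T[:3,:3]=s['tool_rot'];T[:3,3]=s['position'];M=T@np.array(c['hand_eye'])
        c['eye']=M[:3,3];c['rotation']=M[:3,:3]
    c['eye']=np.array(c['eye']);c['rotation']=np.array(c['rotation']);c['mtx']=np.array(c['mtx']);return c
def pts(c):
    v,u=np.mgrid[:400,:640];d=np.stack([u,v,np.ones_like(u)],-1)@np.linalg.inv(c['mtx']).T
    return (d*c['z_map'][...,None])@c['rotation'].T+c['eye']
def ray(c,u,v):
    return c['rotation']@np.linalg.inv(c['mtx'])@np.array([u,v,1.])
def onz(c,u,v,z):
    d=ray(c,u,v);return c['eye']+d*(z-c['eye'][2])/d[2]
def proj(c,p):
    q=c['mtx']@(c['rotation'].T@(np.array(p)-c['eye']));return q[:2]/q[2]
E
python3 - <<'E'
from h import *
s=observe();print({k:np.round(v,3).tolist() for k,v in s.items()})
for n in('side','top'):
    c=cam(n);print(n,c['eye'],c['rotation'].round(3).tolist(),c['mtx'].tolist())
    cv2.imwrite(f'pics/{n}0.png',c['pixels'][...,::-1]);np.savez(n+'0.npz',**c)
E
```

```text
pics
{'time': 0.0, 'qpos': [-1.262, 0.309, 1.635, 0.0, 1.2, -0.07], 'qvel': [-0.0, -0.001, 0.002, 0.0, -0.001, -0.003], 'joint_torque': [-0.001, -41.525, -27.666, -0.0, 0.01, -0.0], 'position': [0.231, -0.58, 0.23], 'tool_rot': [[0.929, 0.37, -0.001], [0.37, -0.929, 0.002], [0.0, -0.002, -1.0]], 'contact_force': [-0.267, 0.845, 0.966], 'ft_torque': [0.056, 0.009, -0.034], 'grip_width': 0.085}
side [0.00970806 0.65103506 0.73239484] [[-0.795, -0.314, 0.519], [-0.607, 0.408, -0.682], [0.002, -0.857, -0.515]] [[419.82927502175266, 0.0, 322.9614175707422], [0.0, 419.82927502175266, 196.6812981096984], [0.0, 0.0, 1.0]]
top [ 0.41859866 -0.12715394  1.11095832] [[0.03, -0.984, 0.174], [-0.999, -0.032, -0.011], [0.016, -0.173, -0.985]] [[431.9617099889855, 0.0, 320.0590115781718], [0.0, 431.9617099889855, 197.89680589474003], [0.0, 0.0, 1.0]]
```

View pics/top0.png

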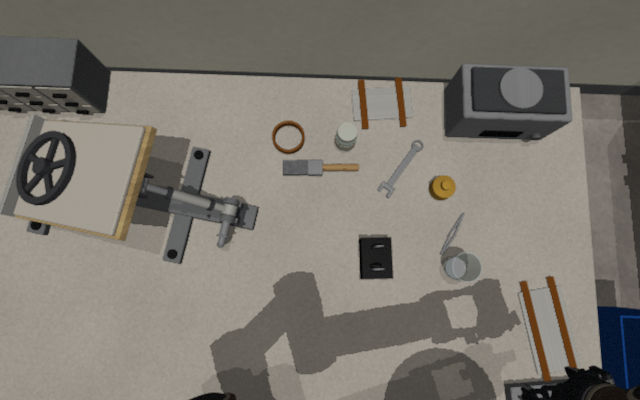

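View pics/side0.png

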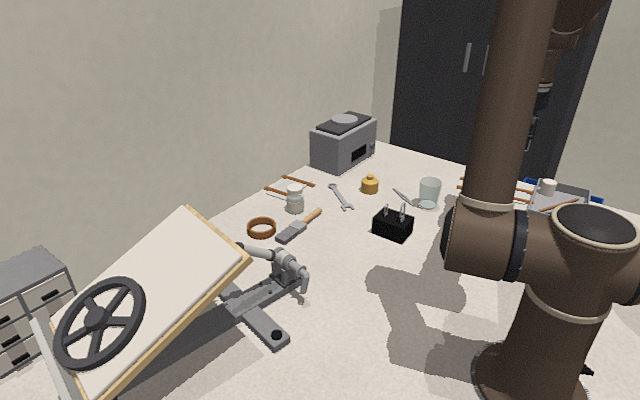

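```bash
cat > m1.py <<'E'
from h import *
t=dict(np.load('top0.npz'));P=pts(t);g=t['pixels'].astype(int)
# foam top
m=(abs(P[...,2]-.055)<.008)&(g.sum(-1)<110);m[:,:340]=0;m[:220]=0;m[290:]=0;m[:,410:]=0
q=P[m][:,:2].astype(np.float32);print('foam',len(q),cv2.minAreaRect(q*1000))
# tall bits above foam
m=(P[...,2]>.062);m[:,:350]=0;m[:230]=0;m[290:]=0;m[:,405:]=0
v,u=np.where(m);print(np.c_[u,v,P[m].round(3)][:60])
# spine
m=(abs(P[...,2]-.025)<.006);m[:,:130]=0;m[:150]=0;m[260:]=0;m[:,265:]=0
print('spine',m.sum(),cv2.minAreaRect((P[m][:,:2]*1000).astype(np.float32)))
m=(P[...,2]>.06);m[:,:195]=0;m[:180]=0;m[260:]=0;m[:,265:]=0
v,u=np.where(m);
for i in range(0,len(v),3):print(u[i],v[i],P[v[i],u[i]].round(3))
a=t['pixels'][180:260,140:270,::-1];a=cv2.resize(a,None,fx=4,fy=4,interpolation=2)
s=np.load('side0.npz')['pixels'];b=cv2.resize(s[235:325,210:320,::-1],None,fx=4,fy=4,interpolation=2)
c=cv2.resize(s[195:250,360:425,::-1],None,fx=4,fy=4,interpolation=2)
o=np.zeros((590,790,3),np.uint8);o[:320,:520]=a;o[:220,525:785]=c;o[230:590,350:790]=b
cv2.imwrite('pics/c1.png',o)
E
python3 m1.py
```

```text
foam 1080 ((462.97271728515625, -279.8277587890625), (94.8521499633789, 71.63838195800781), 2.4791951179504395)
[[ 3.640e+02  2.340e+02  4.190e-01 -1.270e-01  1.111e+00]
 [ 3.630e+02  2.440e+02  4.190e-01 -1.270e-01  1.111e+00]
 [ 3.750e+02  2.450e+02  4.910e-01 -2.730e-01  7.900e-02]
 [ 3.760e+02  2.450e+02  4.910e-01 -2.740e-01  8.700e-02]
 [ 3.770e+02  2.450e+02  4.910e-01 -2.760e-01  8.800e-02]
 [ 3.780e+02  2.450e+02  4.910e-01 -2.790e-01  8.400e-02]
 [ 3.790e+02  2.450e+02  4.910e-01 -2.810e-01  8.700e-02]
 [ 3.800e+02  2.450e+02  4.910e-01 -2.830e-01  9.100e-02]
 [ 3.810e+02  2.450e+02  4.910e-01 -2.860e-01  8.900e-02]
 [ 3.820e+02  2.450e+02  4.910e-01 -2.880e-01  9.100e-02]
 [ 3.830e+02  2.450e+02  4.910e-01 -2.900e-01  9.200e-02]
 [ 3.840e+02  2.450e+02  4.910e-01 -2.930e-01  8.600e-02]
 [ 3.740e+02  2.460e+02  4.890e-01 -2.720e-01  6.800e-02]
 [ 3.750e+02  2.460e+02  4.890e-01 -2.740e-01  7.500e-02]
 [ 3.760e+02  2.460e+02  4.890e-01 -2.750e-01  8.200e-02]
 [ 3.810e+02  2.460e+02  4.900e-01 -2.900e-01  6.200e-02]
 [ 3.820e+02  2.460e+02  4.900e-01 -2.900e-01  7.400e-02]
 [
[... 10264 characters left out ...]
8 236 [ 0.419 -0.127  1.111]
220 237 [0.497 0.093 0.097]
223 237 [0.498 0.087 0.091]
226 237 [0.498 0.081 0.086]
229 237 [0.498 0.073 0.088]
221 238 [0.495 0.091 0.094]
224 238 [0.495 0.084 0.093]
220 239 [0.492 0.092 0.097]
223 239 [0.493 0.087 0.09 ]
219 240 [0.49  0.096 0.092]
222 240 [0.49  0.088 0.096]
225 240 [0.491 0.082 0.089]
220 241 [0.488 0.093 0.092]
223 241 [0.488 0.086 0.091]
218 242 [0.486 0.098 0.091]
221 242 [0.486 0.09  0.094]
224 242 [0.486 0.084 0.091]
220 243 [0.483 0.092 0.094]
223 243 [0.484 0.086 0.092]
219 244 [0.481 0.095 0.093]
222 244 [0.481 0.087 0.094]
218 245 [0.479 0.099 0.083]
221 245 [0.479 0.091 0.089]
219 246 [0.477 0.096 0.086]
222 246 [0.477 0.089 0.086]
```

View pics/c1.png

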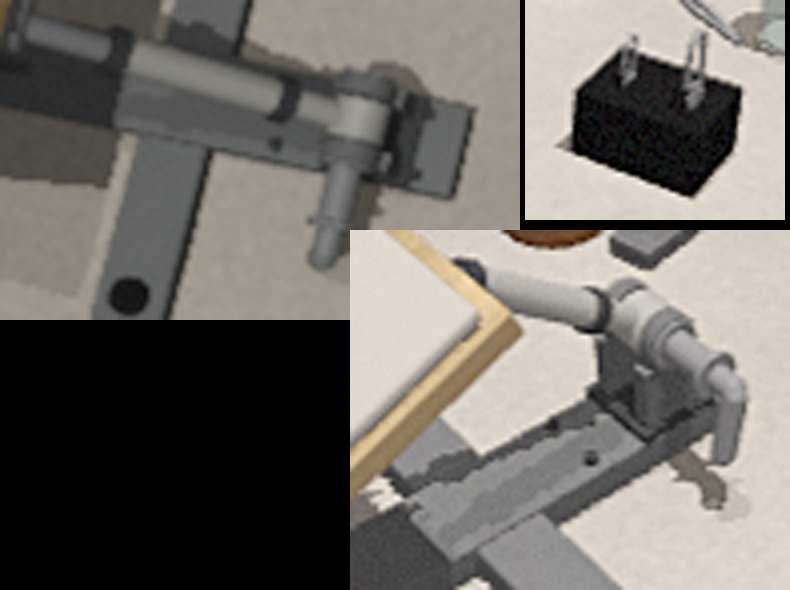

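```bash
cat > d.py <<'E'
# usage: d.py x y z [yaw of tool x, deg]: remaining shift in tool axes (mm) and turn (deg), tool straight down
import sys
from h import *
from scipy.spatial.transform import Rotation as R
a=list(map(float,sys.argv[1:]));s=observe();T=np.array(s['tool_rot'])
if len(a)>3:
    w=np.radians(a[3]);D=np.array([[np.cos(w),np.sin(w),0],[np.sin(w),-np.cos(w),0],[0,0,-1]])
    print('turn',R.from_matrix(T.T@D).as_rotvec(degrees=True).round(2))
print('shift',(1000*T.T@(np.array(a[:3])-s['position'])).round(1),'F',np.round(s['contact_force'],1),'t',round(s['time'],1))
E
python3 -m pendant '[[[0,0,0,0,0,6.1],[0,0,0,0,0,6.1],[0,0,0,0,0,6.1],[0,0,0,0,0,6.1],[0,0,0,0,0,6.1],[0,0,0,0,0,6.1]]]' 0
python3 -m pendant '[[[1.2,-41,0,0,0,0],[1.2,-41,0,0,0,0],[1.2,-41,0,0,0,0],[1.2,-41,0,0,0,0],[1.2,-41,0,0,0,0],[1.2,-41,0,0,0,0],[1.2,-41,0,0,0,0],[1.2,-41,0,0,0,0]]]'
python3 d.py .435 .10 .23 -15
```

```text
time: 0.6
position: [0.2299, -0.5771, 0.2256]
tool_rot: [[0.959, -0.285, -0.003], [-0.285, -0.959, 0.01], [-0.006, -0.009, -1.0]]
contact_force: [-0.8, -1.0, 0.3]
grip_width: 0.0119
time: 1.27
position: [0.3315, -0.2646, 0.2218]
tool_rot: [[0.953, -0.302, -0.007], [-0.302, -0.953, 0.013], [-0.01, -0.01, -1.0]]
contact_force: [0.8, 0.5, 0.0]
grip_width: -0.0
turn [-0.6   0.58 -2.6 ]
shift [ -11.7 -378.9   -4.2] F [0.8 0.5 0. ] t 1.3
```

```bash

python3 -m pendant '[[[-1,-41,0,0,0,-1],[-1,-41,0,0,0,-1],[-1,-41,-1,0,0,-0.6],[-1,-41,-1,0,0,0],[-1,-41,-1,0,0,0],[-1,-41,0,0,0,0],[-1,-41,0,0,0,0],[-1,-41,0,0,0,0],[-1,-39,0,0,0,0]]]'
python3 -m pendant '[[[0,0,0,0,0,0]]]'
python3 d.py .435 .10 .23 -15
python3 - <<'E'
from h import *
c=cam('wrist');np.savez('w1.npz',**c);cv2.imwrite('pics/w1.png',c['pixels'][...,::-1]);print(c['eye'],c['rotation'].round(2).tolist(),c['mtx'][0])
E
```

```text
time: 2.02
position: [0.4167, 0.0997, 0.2277]
tool_rot: [[0.966, -0.26, -0.005], [-0.26, -0.966, 0.013], [-0.008, -0.012, -1.0]]
contact_force: [1.4, -1.5, 0.6]
grip_width: 0.0003
time: 2.1
position: [0.4175, 0.1058, 0.2281]
tool_rot: [[0.967, -0.253, -0.003], [-0.253, -0.967, 0.017], [-0.007, -0.016, -1.0]]
contact_force: [-0.7, -1.2, 1.2]
grip_width: -0.0002
turn [-0.9   0.42  0.34]
shift [18.3  1.1 -2. ] F [-0.7 -1.2  1.2] t 2.1
[0.48864072 0.08594886 0.37030755] [[-0.25, -0.93, -0.28], [-0.97, 0.24, 0.09], [-0.01, 0.29, -0.96]] [343.74777618   0.         326.34051935]
```

View pics/w1.png

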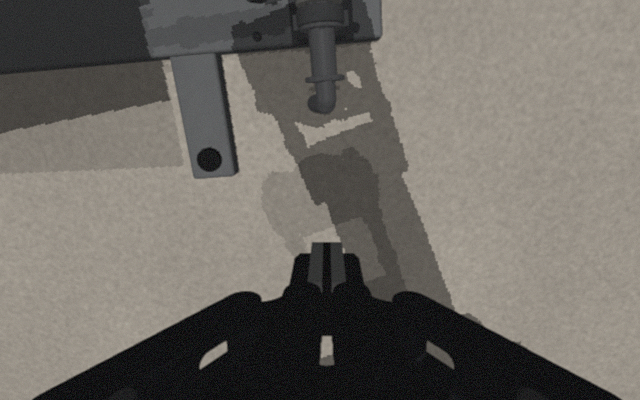

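```bash
python3 - <<'E'
from h import *
c=dict(np.load('w1.npz'));P=pts(c)
a,b=onz(c,20,70.5,.025),onz(c,375,40,.025);d=a-b;print('spine edge yaw(y axis)',a,b,np.degrees(np.arctan2(d[1],d[0]))-90)
m=(P[...,2]>.07)&(P[...,2]<.13);m[120:]=0;m[:,:270]=0;m[:,370:]=0
for v in range(24,114,5):
    u=np.where(m[v])[0]
    if len(u): A,B=onz(c,u[0]-.5,v,.085),onz(c,u[-1]+.5,v,.085);print(v,u[0],u[-1],((A+B)/2).round(4),'w',round(np.hypot(*(A-B)[:2])*1000,1),'top',np.percentile(P[v][m[v]][:,2],90).round(3))
E
```

```text
spine edge yaw(y axis) [0.5841722  0.36905485 0.025     ] [0.52367041 0.03582143 0.025     ] -10.290514991663628
24 293 348 [0.5389 0.0818 0.085 ] w 42.1 top 0.101
29 294 339 [0.5363 0.0856 0.085 ] w 34.8 top 0.096
34 308 334 [0.5321 0.0832 0.085 ] w 20.5 top 0.095
39 309 334 [0.5287 0.0837 0.085 ] w 19.8 top 0.095
44 309 334 [0.5253 0.0846 0.085 ] w 19.9 top 0.095
49 310 335 [0.5217 0.0848 0.085 ] w 19.9 top 0.095
54 310 335 [0.5182 0.0857 0.085 ] w 20.0 top 0.095
59 311 335 [0.5147 0.0862 0.085 ] w 19.3 top 0.095
64 311 336 [0.5111 0.0868 0.085 ] w 20.2 top 0.095
69 311 336 [0.5076 0.0877 0.085 ] w 20.3 top 0.095
74 312 342 [0.5033 0.086  0.085 ] w 24.2 top 0.096
79 305 344 [0.5002 0.0888 0.085 ] w 31.4 top 0.1
84 315 335 [0.4965 0.0894 0.085 ] w 16.6 top 0.093
89 316 335 [0.4928 0.09   0.085 ] w 15.8 top 0.094
94 316 335 [0.4891 0.0909 0.085 ] w 15.9 top 0.093
99 314 336 [0.4855 0.0923 0.085 ] w 18.4 top 0.093
104 313 335 [0.482  0.0941 0.085 ] w 18.4 top 0.092
109 315 333 [0.4783 0.095  0.085 ] w 15.3 top 0.088
```

```bash
python3 d.py .450 .098 .077 -10.3
python3 -m pendant '[[[32,2,30,-0.4,0.2,-4.3],[0,0,40,-0.4,0.2,0],[0,0,40,0,0,0],[0,0,35,0,0,0],[0,0,6,0,0,0],[0,0,0,0,0,0]]]' 
python3 d.py .450 .098 .077 -10.3
```

```text
turn [-0.74  0.45 -4.36]
shift [ 34.8  -1.5 150.4] F [-0.6 -0.6 -0.2] t 2.1
time: 2.65
position: [0.4508, 0.0905, 0.0769]
tool_rot: [[0.985, -0.173, 0.01], [-0.173, -0.985, -0.003], [0.01, 0.002, -1.0]]
contact_force: [0.6, 0.4, 0.1]
grip_width: -0.0002
turn [ 0.09 -0.6   0.33]
shift [-2.1 -7.2 -0.1] F [0.6 0.4 0.1] t 2.6
```

```bash

python3 -m pendant '[[[0,-7,0,0,-0.5,0.3],[5,0,0,0,0,0],[5,0,0,0,0,0],[5,0,0,0,0,0],[4,0,0,0,0,0],[4,0,0,0,0,0]]]' 
python3 -m pendant '[[[4,0,0,0,0,0],[4,0,0,0,0,0],[4,0,0,0,0,0]]]' 
python3 d.py .495 .09 .077 -10.3
```

```text
time: 3.15
position: [0.4758, 0.0921, 0.0826]
tool_rot: [[0.983, -0.182, -0.001], [-0.182, -0.983, -0.001], [-0.001, 0.002, -1.0]]
contact_force: [-3.4, 0.3, 0.9]
grip_width: 0.0004
time: 3.4
position: [0.4879, 0.0899, 0.0835]
tool_rot: [[0.983, -0.181, -0.003], [-0.181, -0.983, -0.001], [-0.003, 0.002, -1.0]]
contact_force: [-3.6, 0.2, 0.9]
grip_width: -0.0002
turn [ 0.11  0.17 -0.15]
shift [ 7.  -1.4  6.5] F [-3.6  0.2  0.9] t 3.4
```

```bash

python3 -m pendant '[[[0,-1,4,0,0,0],[2,0,3,0,0,0],[2,0,0,0,0,0],[2,0,0,0,0,0]]]'|sed -n '1,2p;4p'
python3 -m pendant '[[[1.5,0,0,0,0,0]]]' |sed -n '2p;4p'
python3 -m pendant '[[[1.5,0,0,0,0,0]]]' |sed -n '2p;4p'
python3 -m pendant '[[[1.5,0,0,0,0,0]]]' |sed -n '2p;4p'
```

```text
time: 3.73
position: [0.4957, 0.0899, 0.0773]
contact_force: [-9.5, 1.6, 5.7]
position: [0.4955, 0.0898, 0.0767]
contact_force: [-5.6, 1.0, 1.7]
position: [0.4954, 0.0897, 0.076]
contact_force: [-4.7, 0.8, 2.4]
position: [0.4954, 0.0897, 0.0755]
contact_force: [-6.3, 2.5, 3.7]
```

```bash

python3 -m pendant '[[[3,0,-0.5,0,0,0],[3,0,-0.5,0,0,0],[3,0,-0.5,0,0,0]]]' |sed -n '2p;4p'
python3 -m pendant '[[[-8,0,0,0,0,0],[-25,0,0,0,0,0],[-15,0,-30,0,0,0],[0,0,-40,0,0,0],[0,0,-40,0,0,0],[35,0,-20,0,0,0],[35,0,0,0,0,0],[35,0,0,0,0,0],[0,0,0,0,0,0]]]'
python3 - <<'E'
from h import *
c=cam('wrist');np.savez('w2.npz',**c);cv2.imwrite('pics/w2.png',c['pixels'][...,::-1])
E
```

```text
position: [0.4953, 0.0895, 0.0745]
contact_force: [-8.3, 2.5, 5.6]
time: 4.98
position: [0.5661, 0.0782, 0.2123]
tool_rot: [[0.984, -0.18, -0.002], [-0.18, -0.984, 0.0], [-0.002, 0.0, -1.0]]
contact_force: [1.5, 0.1, 0.0]
grip_width: 0.0
```

View pics/w2.png

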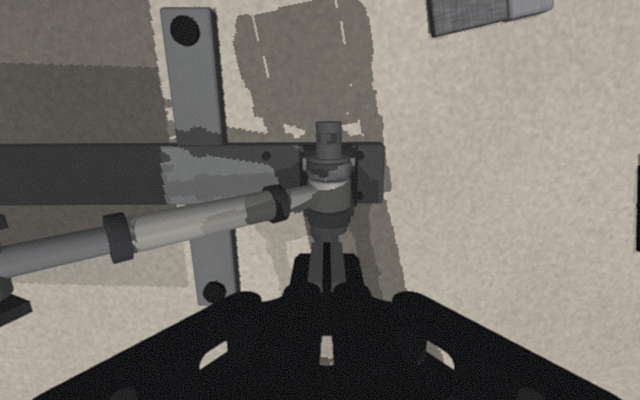

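```bash
python3 - <<'E'
from h import *
c=dict(np.load('w2.npz'));P=pts(c)
m=(P[...,2]>.07)&(P[...,2]<.11)
for v in range(116,164,3):
    u=np.where(m[v,300:356])[0]+300
    if len(u): A,B=onz(c,u[0]-.5,v,.085),onz(c,u[-1]+.5,v,.085);print(v,u[0],u[-1],((A+B)/2).round(4),'w',round(np.hypot(*(A-B)[:2])*1000,1),'top',np.percentile(P[v,300:356][m[v,300:356]][:,2],90).round(3))
a=c['pixels'][112:172,296:362,::-1];a=cv2.resize(a,None,fx=9,fy=9,interpolation=cv2.INTER_CUBIC);a=cv2.convertScaleAbs(a,alpha=2.2)
cv2.imwrite('pics/c2.png',a)
E
```

```text
122 316 341 [0.6182 0.0678 0.085 ] w 20.0 top 0.092
125 316 341 [0.616  0.0682 0.085 ] w 20.0 top 0.095
128 316 341 [0.6137 0.0686 0.085 ] w 20.1 top 0.095
131 316 341 [0.6115 0.069  0.085 ] w 20.1 top 0.096
134 316 341 [0.6092 0.0694 0.085 ] w 20.2 top 0.095
137 316 341 [0.6069 0.0699 0.085 ] w 20.2 top 0.094
140 316 341 [0.6047 0.0703 0.085 ] w 20.3 top 0.095
143 316 341 [0.6024 0.0707 0.085 ] w 20.3 top 0.094
146 316 341 [0.6001 0.0711 0.085 ] w 20.4 top 0.095
149 316 341 [0.5977 0.0715 0.085 ] w 20.4 top 0.096
152 316 341 [0.5954 0.072  0.085 ] w 20.5 top 0.095
155 312 345 [0.5931 0.0724 0.085 ] w 26.9 top 0.095
158 303 354 [0.5907 0.0728 0.085 ] w 41.2 top 0.094
161 303 354 [0.5883 0.0732 0.085 ] w 41.3 top 0.101
```

View pics/c2.png

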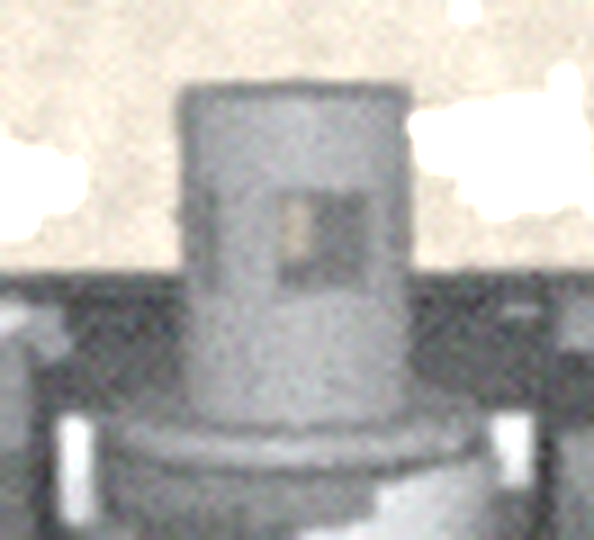

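```bash
python3 - <<'E'
from h import *
c=dict(np.load('w2.npz'))
w=np.radians(-10.3);X=np.array([np.cos(w),np.sin(w)]);Y=np.array([-X[1],X[0]])
e=onz(c,328.5,121,.091)[:2]; print('end',e)
ax=np.array([.6069,.0699])
for u in (282,326,370):
  for z in(.095,.0935):
    p=onz(c,296+(u+.5)/9-.5,112+(242+.5)/9-.5,z)[:2]; print(u,z,p.round(4),'along',((p-ax)@X*1000).round(1),'across',((p-ax)@Y*1000).round(1))
E
python3 d.py .437 -.28 .21 0
```

```text
end [0.61935593 0.0676362 ]
282 0.095 [0.6073 0.0711] along 0.1 across 1.2
282 0.0935 [0.6071 0.0711] along -0.0 across 1.2
326 0.095 [0.6066 0.0675] along 0.1 across -2.4
326 0.0935 [0.6064 0.0675] along -0.1 across -2.5
370 0.095 [0.6059 0.0639] along 0.1 across -6.1
370 0.0935 [0.6057 0.0639] along -0.1 across -6.1
turn [ -0.     0.37 -10.39]
shift [-59.4 375.6   2.4] F [-0.2  0.2  0.2] t 5.0
```

```bash

python3 -m pendant '[[[-7,41,0,0,0,-5],[-7,41,0,0,0,-5],[-3,41,0,0,0,-3],[1,41,0,0,0,0],[1,41,0,0,0,0],[1,41,0,0,0,0],[1,41,0,0,0,0],[1,41,0,0,0,0],[1,41,0,0,0,0]]]' 60|sed -n 2p
python3 d.py .428 -.28 .21 2.5
```

```text
position: [0.5557, -0.2872, 0.2101]
turn [ 0.03 -0.38  1.72]
shift [-126.8  -16.6   -0.7] F [ 0.8 -0.1  0.4] t 5.8
```

```bash

python3 -m pendant '[[[-40,-5,0,0,0,1.7],[-40,-1,0,0,0,0],[-36,0,0,0,0,0],[0,0,0,0,0,0],[0,0,0,0,0,0]]]' |sed -n 2p
python3 d.py .428 -.28 .21 2.5
python3 - <<'E'
from h import *
c=cam('wrist');np.savez('w3.npz',**c)
a=c['pixels'][100:300,170:490,::-1];cv2.imwrite('pics/w3.png',cv2.convertScaleAbs(cv2.resize(a,None,fx=2.5,fy=2.5,interpolation=2),alpha=1.5))
print(proj(c,[.437,-.28,.116]),proj(c,[.437,-.28,.055]))
P=pts(c);m=(P[...,2]>.065)&(P[...,2]<.125)
m[:130]=0;m[240:]=0
for v in range(130,240,4):
    u=np.where(m[v])[0]
    if len(u):print(v,u[0],u[-1],P[v,u[0]].round(3),P[v,u[-1]].round(3),P[v][m[v]][:,2].max().round(3))
E
```

```text
position: [0.4341, -0.2968, 0.1967]
turn [ 0.01  0.05 -0.6 ]
shift [ -5.6 -17.  -13.3] F [ 0.7 -0.1  0.5] t 6.2
[302.94615097 202.16738301] [307.5475394  180.78937205]
142 558 591 [ 0.478 -0.479  0.065] [ 0.481 -0.486  0.09 ] 0.09
146 547 609 [ 0.474 -0.471  0.065] [ 0.479 -0.5    0.089] 0.091
150 541 617 [ 0.471 -0.466  0.066] [ 0.476 -0.507  0.089] 0.091
154 536 621 [ 0.468 -0.463  0.066] [ 0.473 -0.509  0.091] 0.091
158 532 625 [ 0.464 -0.461  0.066] [ 0.47  -0.514  0.09 ] 0.092
162 529 627 [ 0.461 -0.459  0.065] [ 0.467 -0.516  0.09 ] 0.092
166 525 628 [ 0.458 -0.457  0.065] [ 0.464 -0.518  0.09 ] 0.091
170 524 630 [ 0.454 -0.456  0.066] [ 0.462 -0.52   0.09 ] 0.092
174 523 630 [ 0.451 -0.455  0.066] [ 0.459 -0.52   0.091] 0.092
178 521 631 [ 0.448 -0.455  0.066] [ 0.456 -0.522  0.091] 0.091
182 521 631 [ 0.445 -0.454  0.067] [ 0.452 -0.524  0.089] 0.091
186 293 630 [ 0.437 -0.269  0.074] [ 0.449 -0.523  0.09 ] 0.091
190 286 629 [ 0.436 -0.265  0.083] [ 0.447 -0.523  0.091] 0.092
194 284 628 [ 0.436 -0.264  0.093] [ 0.443 -0.524  0.09 ] 0.097
198 283 626 [ 0.436 -0.265  0.105] [ 0.44  -0.523  0.091] 0.108
202 283 624 [ 0.434 -0.266  0.109] [ 0.437 -0.522  0.09 ] 0.116
206 287 622 [ 0.432 -0.269  0.111] [ 0.434 -0.522  0.09 ] 0.117
210 528 619 [ 0.421 -0.464  0.068] [ 0.43  -0.521  0.09 ] 0.091
214 533 615 [ 0.421 -0.464  0.077] [ 0.427 -0.518  0.091] 0.091
218 537 612 [ 0.416 -0.471  0.072] [ 0.424 -0.517  0.09 ] 0.091
222 543 606 [ 0.418 -0.466  0.088] [ 0.421 -0.512  0.091] 0.091
226 548 601 [ 0.416 -0.469  0.091] [ 0.417 -0.51   0.09 ] 0.092
230 555 592 [ 0.412 -0.476  0.089] [ 0.414 -0.503  0.091] 0.092
```

View pics/w3.png

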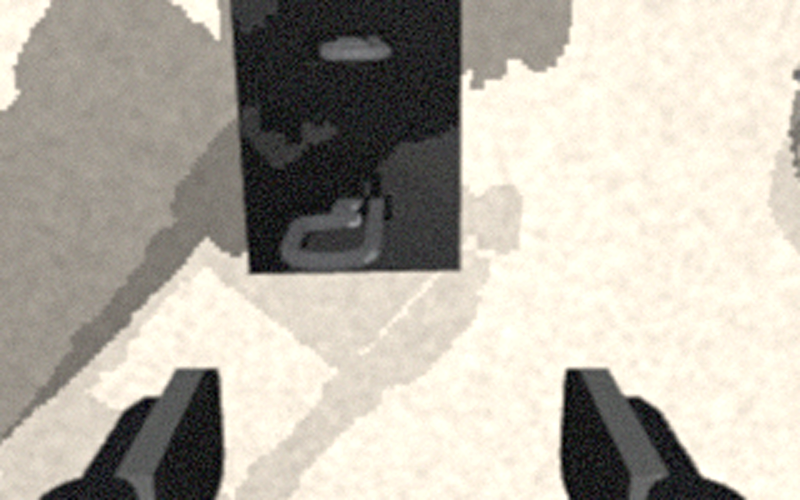

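```bash
python3 - <<'E'
from h import *
c=dict(np.load('w3.npz'));P=pts(c)
m=(P[...,2]>.062)&(P[...,2]<.125);m[:176]=0;m[212:]=0;m[:,:270]=0;m[:,350:]=0
for v in range(176,212,2):
    u=np.where(m[v])[0]
    if len(u):
        g=np.split(u,np.where(np.diff(u)>1)[0]+1)
        print(v,[(int(k[0]),int(k[-1]),P[v,k].mean(0).round(4).tolist()) for k in g])
q=P[m];t=q[:,2]>.107
print('top',q[t].mean(0),q[t][:,1].min(),q[t][:,1].max(), 'yaw of wire plane',np.degrees(np.polyfit(q[t][:,1],q[t][:,0],1)))
for z in(.08,.09,.1):
    b=abs(q[:,2]-z)<.006;print(z,q[b][:,0].mean(),q[b][:,1].min(),q[b][:,1].max(),b.sum())
# leg axis
b=(q[:,1]<-.283)&(q[:,2]<.1);print('leg side fit x(z),y(z)',np.polyfit(q[b][:,2],q[b][:,0],1),np.polyfit(q[b][:,2],q[b][:,1],1),b.sum())
# foam yaw: right edge and near edge on z=.055
k=(abs(P[...,2]-.055)<.006)&(c['pixels'].sum(-1)<150);k[:60]=0;k[:,:250]=0;k[:,370:]=0
print(cv2.minAreaRect((P[k][:,:2]*1000).astype(np.float32)))
E
```

```text
182 [(320, 320, [0.4383, -0.2907, 0.0632])]
184 [(304, 311, [0.4369, -0.2805, 0.0656]), (318, 322, [0.4377, -0.2908, 0.0673])]
186 [(293, 313, [0.4368, -0.2773, 0.0721]), (317, 322, [0.4374, -0.2905, 0.0727])]
188 [(287, 314, [0.4356, -0.2754, 0.0742]), (317, 322, [0.4376, -0.2906, 0.0798])]
190 [(286, 312, [0.4344, -0.2744, 0.0757]), (317, 322, [0.4376, -0.2907, 0.0856])]
192 [(285, 295, [0.4348, -0.268, 0.0839]), (316, 322, [0.4373, -0.2904, 0.0902])]
194 [(284, 291, [0.436, -0.2671, 0.0936]), (316, 322, [0.4371, -0.2905, 0.0951])]
196 [(283, 290, [0.436, -0.2669, 0.0989]), (316, 322, [0.4373, -0.2906, 0.1008])]
198 [(283, 289, [0.4363, -0.2673, 0.105]), (315, 321, [0.4376, -0.29, 0.1069])]
200 [(282, 292, [0.4363, -0.2685, 0.1098]), (308, 321, [0.4371, -0.2877, 0.1104])]
202 [(283, 320, [0.4362, -0.2788, 0.1132])]
204 [(284, 318, [0.4351, -0.2786, 0.1144])]
206 [(287, 313, [0.4339, -0.2779, 0.115])]
top [ 0.43555609 -0.27887474  0.11331319] -0.2915275047912025 -0.26541232149007205 yaw of wire plane [-2.77960858 24.18036324]
0.08 0.4359363887339967 -0.2926399442014424 -0.26482257806809373 95
0.09 0.43665387125779676 -0.2927850818206477 -0.264384434137876 64
0.1 0.4366597791251945 -0.2928145495985508 -0.2641845763971652 68
leg side fit x(z),y(z) [0.02248291 0.43521296] [-0.10098388 -0.2813315 ] 102
((462.27850341796875, -280.87017822265625), (99.1568374633789, 72.86536407470703), 2.6583445072174072)
```

```bash

python3 -m pendant '[[[2,-18,0,0,0,-0.6],[0,0,25,0,0,0],[0,0,25,0,0,0],[0,0,25,0,0,0],[0,0,0,0,0,0]]]' |sed -n 2p
python3 d.py .4365 -.2786 .078 2.7
```

```text
position: [0.4437, -0.279, 0.1247]
turn [ 0.61 -0.71  0.11]
shift [-7.7 -1.3 46.6] F [-1.   1.   0.3] t 6.7
```

```bash

python3 -m pendant '[[[-7,-1,15,0.6,-0.7,0],[0,0,15,0,0,0],[0,0,12,0,0,0],[0,0,2,0,0,0],[0,0,0,0,0,0]]]' |sed -n 2p
python3 d.py .4365 -.2786 .078 2.7
```

```text
position: [0.4442, -0.2792, 0.0837]
turn [ 0.35 -0.45  0.46]
shift [-7.7 -1.   5.6] F [0.4 0.6 0.6] t 7.1
```

```bash

python3 -m pendant '[[[-7,-1,5,0.3,-0.4,0.4],[0,0,0,0,0,0],[0,0,0,0,0,0]]]' |sed -n 2p
python3 d.py .4365 -.2786 .078 2.7
```

```text
position: [0.439, -0.2796, 0.0809]
turn [ 0.2  -0.23  0.08]
shift [-2.5 -1.2  2.9] F [ 0.6 -0.   0.9] t 7.3
```

```bash

python3 -m pendant '[[[-3.3,-1.5,4,0.2,-0.2,0],[0,0,0,0,0,0],[0,0,0,0,0,0]]]' |sed -n 2p
python3 d.py .4365 -.2786 .078 2.7
python3 -m pendant '[[[0,0,0,0,0,0],[0,0,0,0,0,0],[0,0,0,0,0,0],[0,0,0,0,0,0],[0,0,0,0,0,0],[0,0,0,0,0,0]]]' 20 40
python3 d.py .4365 -.2786 .078 2.7
```

```text
position: [0.4362, -0.2791, 0.0782]
turn [ 0.1  -0.15  0.05]
shift [ 0.3 -0.5  0.2] F [-0.8  0.9 -0. ] t 7.6
time: 8.08
position: [0.4364, -0.2794, 0.0788]
tool_rot: [[0.999, 0.048, 0.003], [0.048, -0.999, -0.002], [0.003, 0.002, -1.0]]
contact_force: [0.8, 0.5, -0.6]
grip_width: 0.0275
turn [ 0.13 -0.19  0.03]
shift [ 0.2 -0.8  0.8] F [ 0.8  0.5 -0.6] t 8.1
```

```bash

python3 -m pendant '[[[0,0,-8,0,0,0],[0,0,-15,0,0,0],[0,0,-20,0,0,0],[0,0,-30,0,0,0],[0,0,-40,0,0,0],[0,0,-40,0,0,0],[0,0,0,0,0,0]]]' - 60 |sed -n '2p;5p'
python3 d.py .608 .071 .21 -10.3
```

```text
position: [0.4351, -0.2778, 0.2371]
grip_width: 0.0265
turn [-0.09 -0.06 13.01]
shift [ 189.2 -340.2   27.8] F [ 1.3 -0.7 -0.4] t 8.7
```

```bash

python3 -m pendant '[[[10,0,0,0,0,6.5],[0,0,0,0,0,6.5],[11,-38,0,0,0,0],[11,-38,0,0,0,0],[11,-38,0,0,0,0],[11,-38,0,0,0,0],[11,-38,0,0,0,0],[11,-38,0,0,0,0],[11,-38,0,0,0,0],[11,-38,0,0,0,0]]]' |sed -n '2p;5p'
python3 d.py .608 .071 .21 -10.3
```

```text
position: [0.5966, 0.004, 0.2472]
grip_width: 0.0266
turn [ 0.56 -1.06 -1.62]
shift [ -3.4 -68.3  36.5] F [ 0.3 -0.5 -0.3] t 9.5
```

```bash

python3 -m pendant '[[[0,-35,12,0.5,-1,-1.6],[0,-35,12,0,0,0],[0,-6,10,0,0,0],[0,0,5,0,0,0],[0,0,0,0,0,0]]]' |sed -n '2p;5p'
python3 d.py .6073 .0787 .19 -10.3
```

```text
position: [0.6157, 0.0911, 0.2086]
grip_width: 0.0267
turn [-0.18 -0.39  0.64]
shift [-6.4 13.7 18.5] F [ 0.5 -0.2 -0.2] t 9.9
```

```bash

python3 -m pendant '[[[-6,12,12,-0.2,-0.4,0.6],[0,0,3,0,0,0],[0,0,0,0,0,0],[0,0,0,0,0,0]]]' |sed -n '2p;5p'
python3 d.py .6073 .0787 .19 -10.3
python3 - <<'E'
from h import *
c=cam('wrist');np.savez('w4.npz',**c);t=cam('top');np.savez('t4.npz',**t);s=cam('side');np.savez('s4.npz',**s)
a=c['pixels'][80:280,200:460,::-1];a=cv2.convertScaleAbs(cv2.resize(a,None,fx=3,fy=3,interpolation=2),alpha=1.6);cv2.imwrite('pics/w4.png',a)
P=pts(c);P[c['z_map']==0]=0
m=(P[...,2]>.108)&(P[...,2]<.19)
for v in range(100,280,4):
    u=np.where(m[v,270:390])[0]+270
    if len(u):
        g=np.split(u,np.where(np.diff(u)>1)[0]+1);print(v,[(int(k[0]),int(k[-1]),P[v,k].mean(0).round(4).tolist()) for k in g])
E
```

```text
position: [0.6074, 0.076, 0.1944]
grip_width: 0.0266
turn [ 0.09 -0.02 -0.19]
shift [-0.5 -2.6  4.4] F [-0.1 -0.8 -1.5] t 10.2
212 [(343, 348, [0.6057, 0.0645, 0.126])]
216 [(342, 349, [0.6056, 0.0649, 0.1332])]
220 [(343, 350, [0.6056, 0.0647, 0.1406])]
224 [(317, 325, [0.6084, 0.0799, 0.1473]), (343, 350, [0.6058, 0.0651, 0.1478])]
228 [(317, 331, [0.6075, 0.0783, 0.1522]), (343, 351, [0.6056, 0.0652, 0.1537])]
232 [(323, 336, [0.607, 0.0752, 0.1585]), (344, 352, [0.6056, 0.065, 0.1596])]
236 [(327, 338, [0.6072, 0.0736, 0.1652]), (344, 353, [0.6056, 0.0651, 0.1654])]
240 [(323, 336, [0.607, 0.0753, 0.1695]), (345, 353, [0.606, 0.0652, 0.1715])]
244 [(322, 331, [0.6077, 0.0768, 0.1756]), (345, 354, [0.6058, 0.0653, 0.1761])]
248 [(273, 278, [0.5841, 0.1178, 0.1139]), (322, 336, [0.6075, 0.0756, 0.1803]), (346, 355, [0.6059, 0.0651, 0.1812])]
252 [(270, 277, [0.583, 0.1189, 0.1177]), (298, 309, [0.5752, 0.0996, 0.1092]), (320, 341, [0.6079, 0.0749, 0.1861]), (346, 355, [0.6058, 0.0654, 0.1855])]
256 [(298, 301, [0.5744, 0.1025, 0.113]), (308, 312, [0.6094, 0.0844, 0.1898]), (315, 341, [0.607, 0.0763, 0.188]), (347, 349, [0.6056, 0.0669, 0.1888]), (355, 355, [0.6055, 0.0636, 0.1897])]
260 [(320, 322, [0.6062, 0.0798, 0.1895]), (324, 335, [0.6045, 0.076, 0.1875])]
264 [(312, 313, [0.5646, 0.0951, 0.1092]), (315, 315, [0.5639, 0.0934, 0.1085])]
268 [(306, 309, [0.5631, 0.099, 0.1112])]
```

View pics/w4.png

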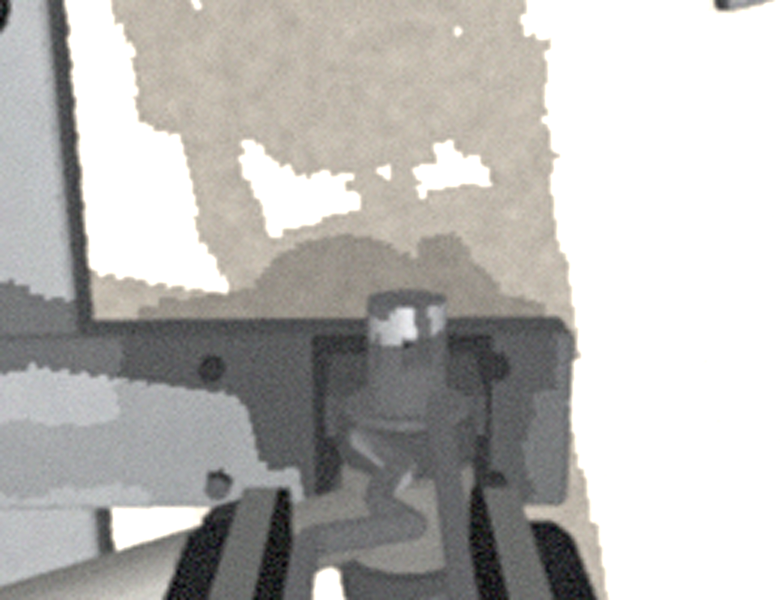

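```bash

python3 -m pendant '[[[2.8,-3.5,8,0,0,0],[0,0,6,0,0,0],[0,0,4,0,0,0],[0,0,0,0,0,0]]]' |sed -n '2p;4,5p'
python3 d.py .6103 .0788 .168 -10.3
python3 - <<'E'
from h import *
c=dict(np.load('w4.npz'))
print('mouth px crop',(proj(c,[.6066,.0675,.0945])-[200,80])*3,'end',(proj(c,[.6194,.0676,.09])-[200,80])*3)
E
```

```text
position: [0.6138, 0.0798, 0.1775]
contact_force: [-0.7, 0.2, -1.1]
grip_width: 0.0265
turn [-0.02 -0.36 -0.18]
shift [-3.3  1.7  9.5] F [-0.7  0.2 -1.1] t 10.7
mouth px crop [416.72879828 353.10001679] end [406.67558244 298.97525015]
```

```bash

python3 -m pendant '[[[-3.3,1.7,5,0,-0.3,0],[0,0,0,0,0,0],[0,0,0,0,0,0]]]' |sed -n '2p;4,5p'
python3 d.py .6103 .0788 .168 -10.3
```

```text
position: [0.6094, 0.079, 0.1709]
contact_force: [-0.7, 0.3, -1.0]
grip_width: 0.0267
turn [ 0.    0.07 -0.14]
shift [0.9 0.  2.9] F [-0.7  0.3 -1. ] t 11.0
```

```bash

python3 -m pendant '[[[0.9,0,2,0,0,0],[0,0,2,0,0,0],[0,0,2,0,0,0]]]' |sed -n '2p;4p'
python3 -m pendant '[[[0,0,2,0,0,0]]]' |sed -n '2p;4p'
python3 -m pendant '[[[0,0,2,0,0,0]]]' |sed -n '2p;4p'
python3 d.py .6103 .0788 .168 -10.3
```

```text
position: [0.6105, 0.0789, 0.1648]
contact_force: [0.4, -0.8, 0.4]
position: [0.6107, 0.0789, 0.1628]
contact_force: [0.3, 0.3, -0.5]
position: [0.6108, 0.0789, 0.1607]
contact_force: [0.5, 0.0, -0.3]
turn [-0.01 -0.01 -0.13]
shift [-0.4  0.2 -7.3] F [ 0.5  0.  -0.3] t 11.4
```

```bash

python3 -m pendant '[[[0,0,2,0,0,0]]]' |sed -n '2p;4p'
python3 -m pendant '[[[0,0,2,0,0,0]]]' |sed -n '2p;4p'
python3 -m pendant '[[[0,-1.5,0,0,0,0]]]' |sed -n '2p;4p'
python3 -m pendant '[[[0,-1.5,1,0,0,0]]]' |sed -n '2p;4p'
```

```text
position: [0.6108, 0.0789, 0.1585]
contact_force: [0.5, 0.0, -0.1]
position: [0.6109, 0.079, 0.1564]
contact_force: [-0.3, 1.3, -0.2]
position: [0.6108, 0.0801, 0.1558]
contact_force: [-0.4, -1.9, 0.1]
position: [0.6111, 0.0809, 0.1549]
contact_force: [-1.3, -2.5, 1.2]
```

```bash

python3 -m pendant '[[[0,0,2.5,0,0,0],[0,0,2.5,0,0,0]]]' |sed -n '2p;4p'
python3 -m pendant '[[[0,0,2.5,0,0,0],[0,0,2.5,0,0,0]]]' |sed -n '2p;4p'
python3 d.py .611 .0811 .155 -10.3
```

```text
position: [0.6115, 0.0808, 0.1502]
contact_force: [0.3, -1.4, -1.0]
position: [0.6118, 0.0809, 0.145]
contact_force: [-0.2, -0.6, 1.8]
turn [ 0.11 -0.07 -0.1 ]
shift [ -0.8  -0.  -10. ] F [-0.2 -0.6  1.8] t 12.1
```

```bash

python3 -m pendant '[[[-0.5,0,3,0,0,0],[0,0,3,0,0,0]]]' |sed -n '2p;4p'
python3 -m pendant '[[[0,0,3,0,0,0],[0,0,3,0,0,0]]]' |sed -n '2p;4p'
python3 d.py .611 .0811 .155 -10.3
python3 -m pendant '[[[0,0,3,0,0,0]]]' |sed -n '2p;4p'
python3 -m pendant '[[[0,0,3,0,0,0]]]' |sed -n '2p;4p'
```

```text
position: [0.6116, 0.081, 0.1388]
contact_force: [-0.4, -1.2, 1.3]
position: [0.6115, 0.0809, 0.1322]
contact_force: [-0.3, -0.6, 0.1]
turn [ 0.11 -0.11 -0.1 ]
shift [ -0.5  -0.  -22.8] F [-0.3 -0.6  0.1] t 12.4
position: [0.6117, 0.0811, 0.1289]
contact_force: [-0.2, 0.4, 2.2]
position: [0.6119, 0.0816, 0.126]
contact_force: [-0.2, 0.3, 3.2]
```

```bash
for i in 1; do
python3 -m pendant '[[[-0.4,0,3,0,0,0]]]' |sed -n '2p;4p'
python3 -m pendant '[[[0,0,3,0,0,0]]]' |sed -n '2p;4p'
python3 -m pendant '[[[0,0,3,0,0,0]]]' |sed -n '2p;4p'
python3 -m pendant '[[[0,0,3,0,0,0]]]' |sed -n '2p;4p'; done;python3 d.py .611 .0811 .106 -10.3
```

```text
position: [0.6118, 0.0819, 0.1233]
contact_force: [-1.7, -0.9, 3.4]
position: [0.6121, 0.0818, 0.1207]
contact_force: [-3.0, -0.6, 5.7]
position: [0.612, 0.0818, 0.1181]
contact_force: [-2.5, -0.4, 4.1]
position: [0.612, 0.0818, 0.1152]
contact_force: [-1.7, -0.0, 3.1]
turn [ 0.03 -0.17 -0.12]
shift [-0.9  0.9  9.2] F [-1.7 -0.   3.1] t 12.9
```

```bash

python3 -m pendant '[[[-0.6,0.3,3,0,0,0]]]' |sed -n '2p;4p'
python3 -m pendant '[[[-0.4,0.3,2.5,0,0,0]]]' |sed -n '2p;4p'
python3 -m pendant '[[[0,0,2,0,0,0]]]' |sed -n '2p;4p'
python3 -m pendant '[[[0,0,2,0,0,0]]]' |sed -n '2p;4p';python3 d.py .611 .0811 .106 -10.3
```

```text
position: [0.6117, 0.0818, 0.1122]
contact_force: [0.4, 0.4, 0.7]
position: [0.6114, 0.0817, 0.1091]
contact_force: [0.7, 0.5, -0.5]
position: [0.6111, 0.0817, 0.1062]
contact_force: [-0.5, -1.2, -0.8]
position: [0.6113, 0.0818, 0.1044]
contact_force: [-2.4, -0.0, 14.3]
turn [-0.04 -0.25 -0.13]
shift [-0.2  0.8 -1.6] F [-2.4 -0.  14.3] t 13.2
```

```bash

python3 -m pendant '[[[0,0,0,0,0,0],[0,0,0,0,0,0]]]' |sed -n '2p;4p'
python3 -m pendant '[[[0,0,0,0,0,0],[0,0,0,0,0,0],[0,0,0,0,0,0],[0,0,0,0,0,0],[0,0,0,0,0,0]]]' 50 |sed -n '2p;4,5p'
python3 -m pendant '[[[0,0,-8,0,0,0],[0,0,-15,0,0,0],[0,0,-30,0,0,0],[0,0,-40,0,0,0],[-20,0,-20,0,0,0],[-10,0,0,0,0,0],[0,0,0,0,0,0],[0,0,0,0,0,0]]]' |sed -n '2p;4,5p'
python3 - <<'E'
from h import *
c=cam('wrist');t=cam('top');s=cam('side')
a=c['pixels'][60:280,200:460,::-1];a=cv2.convertScaleAbs(cv2.resize(a,(520,440),interpolation=2),alpha=1.6)
b=cv2.convertScaleAbs(cv2.resize(s['pixels'][230:320,235:325,::-1],(270,270),interpolation=2),alpha=1.4)
o=np.zeros((440,795,3),np.uint8);o[:,:520]=a;o[:270,525:]=b;cv2.imwrite('pics/w5.png',o)
P=pts(c);P[c['z_map']==0]=0
print('px',proj(c,[.6066,.07,.12]))
w=np.radians(-10.3);X=np.array([np.cos(w),np.sin(w)]);Y=np.array([-X[1],X[0]]);ax=np.array([.6068,.0699])
d=P[...,:2]-ax;al=d@X;ac=d@Y
m=(P[...,2]>.1)&(P[...,2]<.16)&(abs(al)<.012)&(abs(ac)<.05)
print('top z',np.sort(P[m][:,2])[-5:])
for z in np.arange(.1,.15,.005):
    k=m&(abs(P[...,2]-z)<.0025)
    if k.sum():print(z.round(3),'across',(ac[k].min()*1000).round(1),(ac[k].max()*1000).round(1),'along',(al[k].mean()*1000).round(1),k.sum())
k=m&(P[...,2]>.106);print('plane tilt deg (yaw)',np.degrees(np.polyfit(ac[k],al[k],1)[0]))
v=P[...,2];q=(abs(v-.09)<.012)&(abs(al+.0)<.03)&(abs(ac)<.012)
print('pin end along', (al[q].max()*1000).round(1))
E
```

```text
position: [0.6113, 0.0819, 0.1046]
contact_force: [-0.3, 0.1, 2.5]
position: [0.6105, 0.0819, 0.1024]
contact_force: [-0.7, -0.2, -0.8]
grip_width: 0.0499
position: [0.579, 0.0873, 0.2202]
contact_force: [0.3, 0.2, 0.0]
grip_width: 0.0498
px [344.46138737 157.78230242]
top z [0.14350804 0.14355131 0.14359093 0.14361421 0.14366865]
0.1 across 0.2 23.9 along 1.5 51
0.105 across -0.4 26.6 along 2.5 21
0.11 across -0.1 25.8 along 2.8 12
0.115 across 0.2 27.6 along 3.1 17
0.12 across 0.4 28.0 along 3.3 14
0.125 across 0.6 27.2 along 3.3 16
0.13 across 0.8 29.0 along 2.9 21
0.135 across 1.7 28.1 along 2.2 58
0.14 across 4.0 26.4 along 1.8 222
0.145 across 11.3 18.4 along 1.6 18
plane tilt deg (yaw) 0.12486850790391968
pin end along 12.3
```

View pics/w5.png

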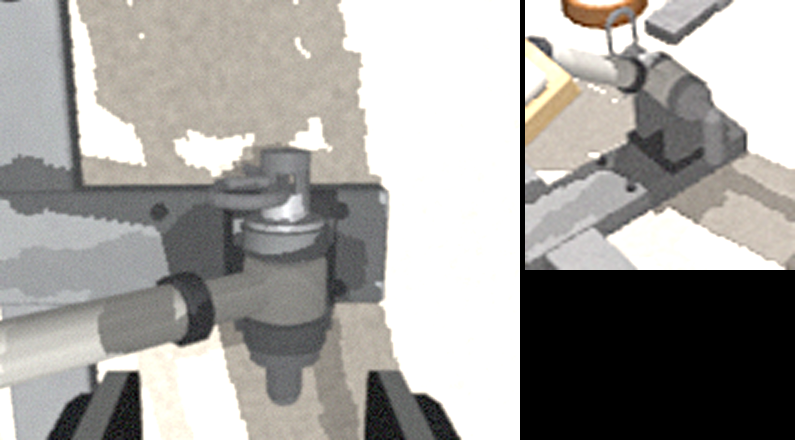

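```bash
python3 -c "
from cell import sign_off,observe
s=observe();print(s['time'],s['contact_force']);print(sign_off())"
```

```text
14.6333 [ 0.20177906  0.21932849 -0.22274841]
the job is handed in; nothing more can be done
None
```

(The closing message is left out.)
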